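# Knock the round plug out of its cigar-mould block

### The job

A round wooden pressing plug is stuck flush in the pocket of one of the two mould blocks on the cigar maker's bench. Raise that block's T-shaped knockout handle so that its rod pushes the round plug up out of the pocket, then take the plug and stand it upright in the shallow wooden tray. Leave the knockout of the other block (the one with the square plug) alone.

Things in the scene. Friction and masses are not known exactly. Their poses are not given: they have to be found in the camera images.
- round_plug: Light-wood cylinder, 40 mm diameter, 44 mm tall, about 60 g, upright in the round pocket of a fixed wooden block (100 x 90 mm, top 116 mm above the bench). Its top starts flush with the block's top. The pocket is 44 mm deep, 1 mm clear all round, with a rod hole in its floor. Origin: centre of the plug's underside (72 mm above the bench at first); z up along its axis.
- round_mould_handle (a point): Middle of the round-plug block's steel T-handle: level bar, 14 mm diameter, 70 mm along this point's y, on a 10 mm post, 145 mm above the bench at first. x points level to the block: face at +70 mm, pocket centre at +120. Handle and 16 mm knockout rod are one piece, sliding straight up 38 mm to a stop; the rod lifts the plug after 1 mm. 9 N raises it; friction holds it (and the plug) where left.
- square_mould_handle (a point): The same point and axes on the other, otherwise identical block, whose pocket holds a square plug (36 x 36 mm). To be left alone.
- tray: Shallow open wooden tray fixed to the bench, 150 mm (its x) by 130 mm (its y), 20 mm high, walls and floor 6 mm thick, empty. Origin at the centre of its underside, so its inner floor is 6 mm above the origin.
Not all that is in view belongs to the job. Leave any turquoise look-alike of the round_plug alone. What is shaped like the part that bears round_mould_handle but blue is not meant.

How it is judged:
On the way:
1. the knockout handle has been raised and the round plug stands pushed up (by 10 mm or more) over its pocket (distance of round_mould_handle from where it was at the start of the episode above 0.012 m and distance of round_plug from where it was at the start of the episode above 0.01 m and height (world z) of round_plug above 0.082 m and x of round_plug in the frame of round_mould_handle between 0.112 and 0.128 m and y of round_plug in the frame of round_mould_handle between -0.008 and 0.008 m), for 0.2 s.
At the end, for the whole second after the job is handed in: The round plug stands upright (within 10 degrees), at rest and released, on the floor of the tray, anywhere inside its walls, and the other block's handle is where it was (within 12 mm) (x of round_plug in the frame of tray between -0.06 and 0.06 m and y of round_plug in the frame of tray between -0.05 and 0.05 m and z of round_plug in the frame of tray between 0 and 0.012 m and angle between round_plug's own z axis and vertical below 0.17 rad and linear speed of round_plug below 0.02 m/s and distance of square_mould_handle from where it was at the start of the episode below 0.012 m); the robot touches nothing.
It fails at once if the other block's knockout handle is moved by more than 12 mm (distance of square_mould_handle from where it was at the start of the episode above 0.012 m).
It also fails if it takes over 48 s, if anything falls off the work surface, if the arm or the gripper's body presses on something with over 40 N, if the wrist force passes 120 N, or if a joint passes its speed limit or range.

### The arm

A 7-joint arm with a two-finger parallel gripper is mounted at the origin on the work surface. World frame = base frame: x ahead of the robot, y to its left, z up, the work surface at z = 0. Lengths are in m, angles in rad, forces in N, time in s.
With the tool pointing down it reaches from about 0.425 to 0.95 m from the base axis. Payload 4.7 kg.
Tool frame: the origin (TCP) lies at the very end of the fingers, on their centre line; the grasp point (between the pads) lies 19 mm behind it (robot.grasp_offset is the distance from the TCP to the grasp point, in m); z points along the fingers, y is the line along which they close (so a half turn about z gives the same grasp; the last joint's range is limited). The gripper opens to 85 mm and grips with 20 to 120 N. Pads are 22 mm wide; open, the fingers measure 114 mm over their backs; the gripper's body (76 mm by 85 mm) begins 54 mm behind the grasp point. The pads swing forward as they close: fully open they stand 13 mm farther back than shut.
Start: joints at [-1.196, 0.469, -0.049, 1.532, 0.024, 1.141, -0.082], TCP at [0.265, 0.621, 0.231] pointing down, gripper open.
Joint ranges: [-2.59, 2.59], [-0.33, 1.99], [-1.39, 1.29], [0.1, 2.45], [-1.04, 4.18], [0.21, 1.99], [-2.66, 2.66]. Speed limits (rad/s): [2.57, 2.57, 3.14, 3.14, 3.14, 3.14, 3.14].

### API

Orientations are given as a unit quaternion [x, y, z, w].
In Python, from plant import robot, eyes, spotter gives the robot as it stands. The module is installed in compiled form; this text tells all that it offers.
- The arm moves only by the shell command python3 -m crank 'ROWS' [OPENING]. ROWS is JSON, a list of rows, each an object of numbers: "tx", "ty", "tz": the shift along the tool's x, y, z normalised to -1 to 1, where 1 is 25 mm; "spin": the turn about the tool's z normalised to -1 to 1, where 1 is 10 degrees. A call has 1 to 12 rows; each row shifts and turns the commanded pose from where the row before left it, along the tool's axes as they then stand; what a row does not reach is not made up. A row lasts 1/8 s, in which the tool goes at most 62.5 mm and 10.7 degrees, less where a joint would pass 70% of its speed; a pose out of reach is approached as far as the arm can. A call with a number of a shift or a turn outside -1 to 1 is refused whole. A call with a gripper value outside its range is refused whole. OPENING is the gripper command: -1 is shut, 1 is fully open, values between are in proportion, set as the call begins (- or left out, the last holds). The fingers move at their own pace and stop on an object; the grip force is fixed at half the most. Time passes only in rows, so rows that do not move let the fingers close. It gives the time, the measured TCP pose, the force, the opening and the grip force at its end, in the units of the state.
- robot.observe(): the state, without advancing time (a new reading comes with each control period).
- eyes.snapshot(name): name is "scene" or "top" or "wrist"; returns a dict with "color" (420x560x3 uint8, blue, green, red), "z_map" (420x560 float32, m along the optical axis (not along the pixel's ray), 0 where there is no reading), "fx", "fy", "cx", "cy" (pixels), "dist_coeffs" ([k1, k2, p1, p2, k3] as OpenCV has them; the pictures are not rectified), "rvec" (rotation vector, rad) and "tvec" (3), from world to camera coordinates, as OpenCV has them; the wrist camera has in their place "hand_eye" (4x4, takes a point from camera to tool coordinates, whose origin is the TCP and whose axes are the flange's). Camera axes: x right, y down, z forward; pixel columns grow to the right and rows downward; lengths in m; the calibration is good to about 2 mm. A picture is of the moment at which its call begins: read the wrist's pose just before it.
- robot.job_done(): hands the job in; it is judged then, once.
Trained networks look in the newest picture that a camera, given by its name, has taken for a name from the list of things; names that differ only in an ending like _2 or _b are one class to them, and where a whole thing is asked for, a point or a joint stands for the part that bears it (a point fixed in the world has none). Each returns a list of dicts, best first, with "conf" (0 to 1); they miss things now and then, are a little off and sometimes report something else, mostly with a low value. They report only what shows in the picture. A call takes as long as a camera call. They do not tell look-alikes from the thing itself.
- spotter.look_for(query, camera): "position" ([column, row] in pixels, amid what is visible of it).
- spotter.landmark_of(query, camera): "position" ([column, row] in pixels: a listed point, or the origin of a listed thing).
The state is a dict: "time": time; "q": joint angles; "dq": joint speeds; "effort": joint torques, N m; "tcp_pos": TCP position; "orientation": TCP orientation; "contact_force": force on the tool from outside, world axes, zero at the start; "moment": the same for the moment, N m; "width": finger opening in m; "gripper_force": force on a finger pad.
Only numpy, scipy, OpenCV 4.12 (cv2) and the standard library are available. Lean on these libraries where they do the work, as an engineer would, in place of code of your own. Each camera call takes 0.05 s, during which the arm holds its last target. There are 200 camera calls.

## Working session

There is one attempt and no reset: what is moved stays moved. The work goes in short steps, Python scripts to look and compute and a shell command to move; the robot and the scene stay as the last step left them, time stands still between calls to the robot, and variables do not carry over. Pictures are saved under pics/ and viewed, at most 10 in all, crops included, and the job is handed in when it is done.

```bash
mkdir -p pics
cat > h.py <<'E'
import numpy as np, cv2
from plant import robot, eyes, spotter
from scipy.spatial.transform import Rotation as R
def world(s, uv, zc=None, height=None, r=2):
    K=np.array([[s['fx'],0,s['cx']],[0,s['fy'],s['cy']],[0,0,1]])
    n=cv2.undistortPoints(np.array([[uv]],float),K,np.array(s['dist_coeffs'],float))[0,0]
    ray=np.array([n[0],n[1],1.])
    Rm=cv2.Rodrigues(np.array(s['rvec'],float))[0]; t=np.array(s['tvec'],float).ravel()
    C=-Rm.T@t; d=Rm.T@ray
    if height is not None: return C+d*(height-C[2])/d[2]
    if zc is None:
        u,v=int(round(uv[0])),int(round(uv[1])); p=s['z_map'][v-r:v+r+1,u-r:u+r+1]; p=p[p>0]
        zc=np.median(p) if p.size else 0
    return C+d*zc
def todtool(dw):
    return R.from_quat(robot.observe()['orientation']).inv().apply(dw)
E
python3 - <<'E'
from h import *
np.set_printoptions(precision=4,suppress=True)
print(robot.observe())
for cam in ['scene','top']:
    s=eyes.snapshot(cam); cv2.imwrite(f'pics/{cam}0.png',s['color'])
    for q in ['round_plug','round_mould_handle','square_mould_handle','tray']:
        for f in ('look_for','landmark_of'):
            for d in getattr(spotter,f)(q,cam)[:4]:
                print(cam,q,f,np.round(d['position'],1),round(d['conf'],2),world(s,d['position']))
E
```

```text
{'time': 0.0, 'q': array([-1.1959,  0.4695, -0.0486,  1.5337,  0.0241,  1.141 , -0.0823]), 'dq': array([ 0.0013,  0.0005, -0.0022, -0.001 ,  0.0003, -0.0004,  0.    ]), 'effort': array([ -0.0011, -51.0306,  -0.0469, -23.7711,   0.0108,   0.0076,
         0.    ]), 'tcp_pos': array([0.2649, 0.6202, 0.2302]), 'orientation': array([ 0.2005,  0.9797, -0.001 , -0.0002]), 'contact_force': array([-0.7497, -0.1763,  0.5076]), 'moment': array([0.0027, 0.0259, 0.0004]), 'gripper_force': 0.0, 'width': 0.08561328929042798}
scene round_plug look_for [353.2 205.1] 0.68 [0.6095 0.207  0.1146]
scene round_plug landmark_of [351.4 218.7] 0.55 [0.6418 0.1718 0.1138]
scene round_mould_handle look_for [319.1 181.8] 0.82 [0.4927 0.2095 0.1093]
scene round_mould_handle look_for [321.9 125.5] 0.65 [0.0798 0.5719 0.0048]
scene round_mould_handle landmark_of [317.2 168.9] 0.78 [0.494  0.1987 0.1479]
scene round_mould_handle landmark_of [323.3 121.5] 0.75 [0.3003 0.378  0.1483]
scene square_mould_handle look_for [133.2 226.9] 0.64 [ 0.4712 -0.2139  0.1436]
scene square_mould_handle look_for [354.4 203.9] 0.2 [
[... 309 characters left out ...]
d_plug look_for [178.2 195.6] 0.73 [0.5894 0.3059 0.0454]
top round_plug landmark_of [219.7 184.7] 0.72 [0.6017 0.196  0.1169]
top round_plug landmark_of [182. 194.] 0.65 [0.5931 0.2973 0.0449]
top round_mould_handle look_for [133.6 326. ] 0.72 [0.3018 0.3891 0.0782]
top round_mould_handle look_for [220.6 237.9] 0.66 [0.4916 0.1849 0.1525]
top round_mould_handle landmark_of [208.6 240.5] 0.83 [0.4865 0.2087 0.1514]
top square_mould_handle look_for [410.2 246.6] 0.56 [ 0.4759 -0.2139  0.0339]
top square_mould_handle landmark_of [425.4 251. ] 0.96 [ 0.467  -0.2086  0.152 ]
top tray look_for [309.2 213.5] 0.71 [0.5522 0.0094 0.0064]
top tray landmark_of [311.4 211. ] 0.95 [0.558  0.0043 0.006 ]
```

View pics/top0.png

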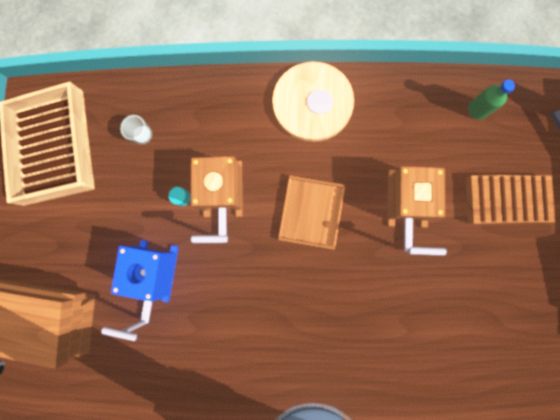

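View pics/scene0.png

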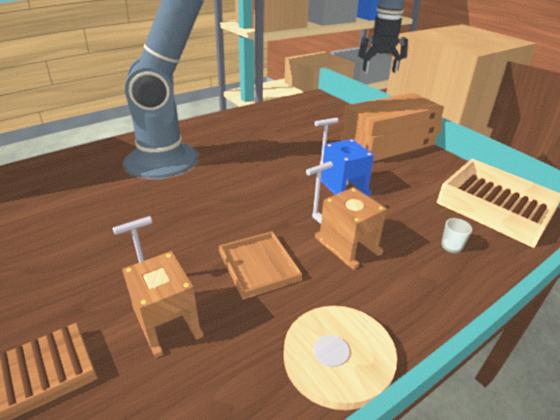

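The top view shows the round-plug block at (213,181) with its white handle bar at about (192–227, 239). The tray is at (311,212) and the square block at (422,191), handle at (427,251). The blue handle assembly at (145,275) and the turquoise plug at (178,196) are decoys. Scene view agrees: round plug at (354,205), handle at (320,168).

```bash
cat > m.py <<'E'
from h import *
np.set_printoptions(precision=4,suppress=True)
def cloud(s):
    v,u=np.mgrid[0:420,0:560]; K=np.array([[s['fx'],0,s['cx']],[0,s['fy'],s['cy']],[0,0,1]])
    n=cv2.undistortPoints(np.stack([u.ravel(),v.ravel()],1)[:,None].astype(float),K,np.array(s['dist_coeffs'],float))[:,0]
    z=s['z_map'].ravel(); P=np.c_[n*z[:,None],z]
    Rm=cv2.Rodrigues(np.array(s['rvec'],float))[0]
    W=(P-np.array(s['tvec'],float).ravel())@Rm; W[z<=0]=np.nan
    return W,s['color'].reshape(-1,3).astype(float)
def sel(W,c,r,z0,z1):
    return (abs(W[:,0]-c[0])<r)&(abs(W[:,1]-c[1])<r)&(W[:,2]>z0)&(W[:,2]<z1)
E
python3 - <<'E'
from m import *
for cam in ['top','scene']:
    s=eyes.snapshot(cam); W,c=cloud(s)
    m=sel(W,(0.49,0.205),.055,.138,.165); p=W[m]; mu=p.mean(0); d=np.linalg.svd(p[:,:2]-mu[:2])[2][0]; t=(p[:,:2]-mu[:2])@d
    print(cam,'bar',m.sum(),mu,'dir',d,'mid',mu[:2]+d*(t.max()+t.min())/2,'len',np.ptp(t),'zmax',p[:,2].max())
    m=sel(W,(0.612,0.207),.075,.108,.125); q=W[m]; print(' block rect',cv2.minAreaRect(q[:,:2].astype(np.float32)*1000),q[:,2].mean())
    b=c[m]; l=(b[:,0]>115); print(' plug light',l.sum(),q[l].mean(0), np.median(q[l],0), 'blue pct',np.percentile(b[:,0],[10,50,80,90]))
    m=sel(W,(0.555,0.004),.1,.012,.03); print(' tray rim',m.sum(),cv2.minAreaRect(W[m][:,:2].astype(np.float32)*1000))
    hsv=cv2.cvtColor(s['color'],cv2.COLOR_BGR2HSV).reshape(-1,3)
o=robot.observe(); print(R.from_quat(o['orientation']).as_matrix(),o['time'])
E
```

```text
top bar 243 [0.4894 0.208  0.1512] dir [ 0.0079 -1.    ] mid [0.4894 0.2085] len 0.06795644953172235 zmax 0.1552077487938492
 block rect ((609.9973754882812, 211.07302856445312), (101.1688461303711, 89.04547882080078), 1.341614007949829) 0.11661713048593056
 plug light 391 [0.6087 0.21   0.1165] [0.6093 0.2104 0.1166] blue pct [ 95. 103. 113. 190.]
 tray rim 673 ((554.7944946289062, 4.680351257324219), (130.44737243652344, 150.48216247558594), 80.13323974609375)
scene bar 162 [0.4924 0.2053 0.1467] dir [ 0.0021 -1.    ] mid [0.4924 0.2084] len 0.07153349742449189 zmax 0.1519904458958035
 block rect ((608.6846313476562, 211.67959594726562), (103.6134262084961, 93.14836883544922), 1.5611650943756104) 0.11403569272793279
 plug light 200 [0.6072 0.211  0.1142] [0.6082 0.21   0.1143] blue pct [ 88.  96. 104. 162.]
 tray rim 788 ((553.60400390625, 4.1731719970703125), (131.01210021972656, 153.57382202148438), 81.01099395751953)
[[-0.9196  0.3929  0.    ]
 [ 0.3929  0.9196  0.0001]
 [ 0.      0.0001 -1.    ]] 1.0
```

Measured: handle (0.490, 0.209, 0.145), plug (0.609, 0.211), which is 120 mm apart as it must be. Block yaw ≈ 1°, tray centre (0.554, 0.004). I'll turn so that the fingers close along world x, then travel.

```bash
python3 -m crank '[{"spin":0.94},{"spin":0.94},{"spin":0.94},{"spin":0.94},{"spin":0.94},{"spin":0.94},{"spin":0.94},{"tx":-1,"ty":0.5},{"tx":-1,"ty":0.5},{"tx":-1,"ty":0.5},{"tx":-1,"ty":0.5},{"tx":-1,"ty":0.5}]' 1
python3 -m crank '[{"tx":-1,"ty":0.55},{"tx":-1,"ty":0.55},{"tx":-1,"ty":0.55},{"tx":-1,"ty":0.55},{"tx":-1,"ty":0.55},{"tx":-1,"ty":0.55},{"tx":-1,"ty":0.55},{"tx":-1,"ty":0.55},{"tx":-1,"ty":0.55},{"tx":-1,"ty":0.55},{},{}]'
```

```text
$[0]: bad value
$[0]: bad value
```

```bash
python3 -m crank '[{"tx":0,"ty":0,"tz":0,"spin":0.94},{"tx":0,"ty":0,"tz":0,"spin":0.94},{"tx":0,"ty":0,"tz":0,"spin":0.94},{"tx":0,"ty":0,"tz":0,"spin":0.94},{"tx":0,"ty":0,"tz":0,"spin":0.94},{"tx":0,"ty":0,"tz":0,"spin":0.94},{"tx":0,"ty":0,"tz":0,"spin":0.94},{"tx":-1,"ty":0.5,"tz":0,"spin":0},{"tx":-1,"ty":0.5,"tz":0,"spin":0},{"tx":-1,"ty":0.5,"tz":0,"spin":0},{"tx":-1,"ty":0.5,"tz":0,"spin":0},{"tx":-1,"ty":0.5,"tz":0,"spin":0}]' 1
```

```text
time: 2.5
tcp_pos: [0.3306, 0.4958, 0.2314]
orientation: [0.7, 0.714, 0.0, -0.0]
contact_force: [0.1, 0.2, -0.1]
width: 0.0855
gripper_force: 0.0
```

```bash
python3 -m crank '[{"tx":-0.965,"ty":0.512,"tz":0,"spin":0},{"tx":-0.965,"ty":0.512,"tz":0,"spin":0},{"tx":-0.965,"ty":0.512,"tz":0,"spin":0},{"tx":-0.965,"ty":0.512,"tz":0,"spin":0},{"tx":-0.965,"ty":0.512,"tz":0,"spin":0},{"tx":-0.965,"ty":0.512,"tz":0,"spin":0},{"tx":-0.965,"ty":0.512,"tz":0,"spin":0},{"tx":-0.965,"ty":0.512,"tz":0,"spin":0},{"tx":-0.965,"ty":0.512,"tz":0,"spin":0},{"tx":-0.965,"ty":0.512,"tz":0,"spin":0},{"tx":-0.965,"ty":0.512,"tz":0,"spin":0},{"tx":-0.965,"ty":0.512,"tz":0,"spin":0}]'
python3 - <<'E'
from h import *
np.set_printoptions(precision=4,suppress=True)
o=robot.observe(); s=eyes.snapshot('wrist'); cv2.imwrite('pics/w1.png',s['color'])
print(o['tcp_pos'],o['q'],R.from_quat(o['orientation']).as_matrix())
H=np.array(s['hand_eye']); Rm=R.from_quat(o['orientation']).as_matrix()
K=np.array([[s['fx'],0,s['cx']],[0,s['fy'],s['cy']],[0,0,1]])
for q in ['round_mould_handle','round_plug']:
  for d in spotter.landmark_of(q,'wrist')[:3]:
    u,v=np.round(d['position']).astype(int); z=np.median(s['z_map'][v-2:v+3,u-2:u+3])
    n=cv2.undistortPoints(np.array([[d['position']]],float),K,np.array(s['dist_coeffs'],float))[0,0]
    p=H[:3,:3]@(np.r_[n,1]*z)+H[:3,3]; print(q,d,o['tcp_pos']+Rm@p)
E
```

```text
time: 4.0
tcp_pos: [0.4893, 0.2092, 0.2315]
orientation: [0.701, 0.714, 0.0, -0.0]
contact_force: [-0.0, 0.9, 0.4]
width: 0.0853
gripper_force: 0.0
[0.4893 0.2092 0.2315] [-0.8044  0.2396  0.3851  1.8904 -0.1045  1.0304 -0.3568] [[-0.0186  0.9998  0.0003]
 [ 0.9998  0.0186  0.0005]
 [ 0.0005  0.0003 -1.    ]]
round_mould_handle {'position': [284.2, 217.3], 'conf': 0.71} [0.4897 0.2118 0.1515]
round_plug {'position': [377.1, 88.7], 'conf': 0.7} [0.5765 0.3053 0.0441]
round_plug {'position': [409.0, 190.3], 'conf': 0.63} [0.592  0.2245 0.1158]
```

View pics/w1.png

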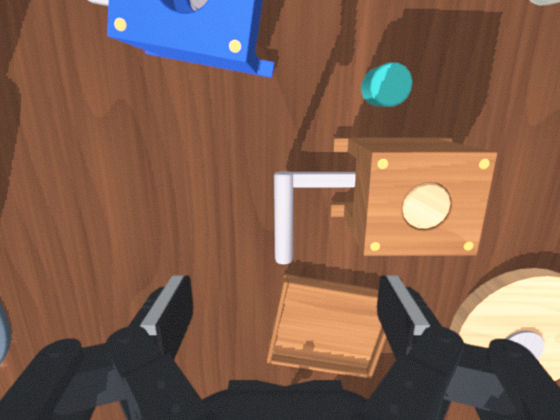

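The wrist view shows the bar at (284,217), midway in x between the fingers. Measured at (0.4897, 0.2118), it agrees with the other cameras; the turquoise plug is at (387,85). Now I descend and grip the bar.

```bash
python3 -m crank '[{"tx":0,"ty":0,"tz":0.84,"spin":0},{"tx":0,"ty":0.02,"tz":0.84,"spin":0},{"tx":0,"ty":0,"tz":0.84,"spin":0},{"tx":0,"ty":0,"tz":0.84,"spin":0},{"tx":0,"ty":0,"tz":0.84,"spin":0},{"tx":0,"ty":0,"tz":0,"spin":0}]'
python3 -m crank '[{"tx":0,"ty":0,"tz":0,"spin":0},{"tx":0,"ty":0,"tz":0,"spin":0},{"tx":0,"ty":0,"tz":0,"spin":0},{"tx":0,"ty":0,"tz":0,"spin":0},{"tx":0,"ty":0,"tz":0,"spin":0},{"tx":0,"ty":0,"tz":0,"spin":0},{"tx":0,"ty":0,"tz":0,"spin":0},{"tx":0,"ty":0,"tz":0,"spin":0}]' -1
```

```text
time: 4.9
tcp_pos: [0.4878, 0.211, 0.125]
orientation: [0.7, 0.714, -0.002, -0.001]
contact_force: [-0.1, -0.0, 0.9]
width: 0.0853
gripper_force: 0.0
time: 5.9
tcp_pos: [0.4884, 0.2105, 0.1268]
orientation: [0.7, 0.714, -0.001, -0.001]
contact_force: [-4.3, -0.4, 6.0]
width: 0.0123
gripper_force: 58.4
```

```bash
python3 -m crank '[{"tx":0,"ty":0,"tz":-0.24,"spin":0},{"tx":0,"ty":0,"tz":-0.24,"spin":0},{"tx":0,"ty":0,"tz":-0.24,"spin":0},{"tx":0,"ty":0,"tz":-0.24,"spin":0},{"tx":0,"ty":0,"tz":-0.24,"spin":0},{"tx":0,"ty":0,"tz":-0.24,"spin":0},{"tx":0,"ty":0,"tz":0,"spin":0},{"tx":0,"ty":0,"tz":0,"spin":0},{"tx":0,"ty":0,"tz":0,"spin":0}]'
python3 - <<'E'
from m import *
s=eyes.snapshot('scene'); cv2.imwrite('pics/scene1.png',s['color'][100:300,230:480].repeat(3,0).repeat(3,1)[:600,:750]); W,c=cloud(s)
m=sel(W,(0.61,0.21),.045,.125,.18); print(m.sum(),W[m].max(0),np.median(W[m],0))
E
```

```text
time: 7.02
tcp_pos: [0.4885, 0.2104, 0.163]
orientation: [0.7, 0.714, -0.001, -0.001]
contact_force: [-6.8, 1.1, -2.6]
width: 0.0123
gripper_force: 59.3
336 [0.6302 0.2302 0.1517] [0.6166 0.2038 0.1474]
```

View pics/scene1.png

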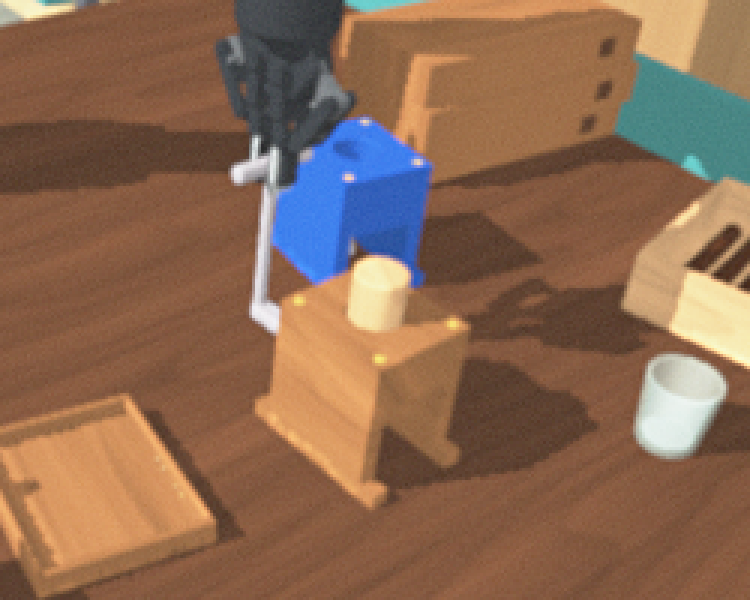

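The plug at (380,290) in the crop now stands about 35 mm out of its pocket, its top at z≈0.15. I'll release the bar, rise, and check the plug's position from above.

```bash
python3 -m crank '[{"tx":0,"ty":0,"tz":0,"spin":0},{"tx":0,"ty":0,"tz":0,"spin":0},{"tx":0,"ty":0,"tz":0,"spin":0},{"tx":0,"ty":0,"tz":0,"spin":0},{"tx":0,"ty":0,"tz":0,"spin":0},{"tx":0,"ty":0,"tz":0,"spin":0},{"tx":0,"ty":0,"tz":-0.8,"spin":0},{"tx":0,"ty":0,"tz":-1,"spin":0},{"tx":0,"ty":0,"tz":-1,"spin":0},{"tx":0,"ty":0,"tz":0,"spin":0},{"tx":0,"ty":0,"tz":0,"spin":0}]' 1
python3 - <<'E'
from m import *
for cam in ['top','scene']:
    s=eyes.snapshot(cam); W,c=cloud(s)
    m=sel(W,(0.61,0.21),.035,.143,.16); print(cam,m.sum(),W[m].mean(0),(W[m].max(0)+W[m].min(0))/2,np.ptp(W[m],0))
    m=sel(W,(0.49,0.205),.055,.172,.2); print(' bar',m.sum(),W[m].mean(0),W[m].max(0))
E
```

```text
time: 8.45
tcp_pos: [0.4889, 0.2102, 0.2315]
orientation: [0.7, 0.714, -0.001, -0.0]
contact_force: [-0.3, 0.4, -0.1]
width: 0.0854
gripper_force: 0.0
top 317 [0.609  0.2108 0.1515] [0.6099 0.2106 0.1492] [0.0399 0.0369 0.0118]
 bar 197 [0.4896 0.1963 0.1866] [0.4962 0.2199 0.192 ]
scene 200 [0.6121 0.2088 0.1488] [0.6102 0.2113 0.1472] [0.0376 0.0407 0.0083]
 bar 178 [0.4925 0.2052 0.1826] [0.4974 0.245  0.1883]
```

```bash
python3 -m crank '[{"tx":-0.06,"ty":0.9,"tz":0,"spin":0},{"tx":0,"ty":1,"tz":0,"spin":0},{"tx":0,"ty":1,"tz":0,"spin":0},{"tx":0,"ty":1,"tz":0,"spin":0},{"tx":0,"ty":0.92,"tz":0,"spin":0},{"tx":0,"ty":0,"tz":0,"spin":0},{"tx":0,"ty":0,"tz":0,"spin":0}]'
python3 -m crank '[{"tx":0,"ty":0,"tz":0.9,"spin":0},{"tx":0,"ty":0,"tz":0.9,"spin":0},{"tx":0,"ty":0,"tz":0.9,"spin":0},{"tx":0,"ty":0,"tz":0.9,"spin":0},{"tx":0,"ty":0,"tz":0.5,"spin":0},{"tx":0,"ty":0,"tz":0.36,"spin":0},{"tx":0,"ty":0,"tz":0,"spin":0},{"tx":0,"ty":0,"tz":0,"spin":0}]'
```

```text
time: 9.43
tcp_pos: [0.609, 0.211, 0.2314]
orientation: [0.7, 0.714, -0.001, -0.001]
contact_force: [-0.8, 0.3, 0.4]
width: 0.0855
gripper_force: 0.0
time: 10.42
tcp_pos: [0.6104, 0.2112, 0.1216]
orientation: [0.701, 0.714, 0.001, 0.0]
contact_force: [0.3, 0.3, 0.2]
width: 0.0855
gripper_force: 0.0
```

```bash
python3 -m crank '[{"tx":0,"ty":0,"tz":0,"spin":0},{"tx":0,"ty":0,"tz":0,"spin":0},{"tx":0,"ty":0,"tz":0,"spin":0},{"tx":0,"ty":0,"tz":0,"spin":0},{"tx":0,"ty":0,"tz":0,"spin":0},{"tx":0,"ty":0,"tz":0,"spin":0},{"tx":0,"ty":0,"tz":0,"spin":0}]' -1
python3 -m crank '[{"tx":0,"ty":0,"tz":-0.3,"spin":0},{"tx":0,"ty":0,"tz":-0.6,"spin":0},{"tx":0,"ty":0,"tz":-0.8,"spin":0},{"tx":0,"ty":0,"tz":-0.8,"spin":0},{"tx":0,"ty":0,"tz":-0.7,"spin":0},{"tx":0,"ty":0,"tz":0,"spin":0},{"tx":0,"ty":0,"tz":0,"spin":0}]'
python3 - <<'E'
from m import *
s=eyes.snapshot('scene'); cv2.imwrite('pics/scene2.png',s['color'][70:270,230:480].repeat(3,0).repeat(3,1))
E
```

```text
time: 11.3
tcp_pos: [0.6098, 0.2111, 0.1209]
orientation: [0.701, 0.714, -0.0, -0.0]
contact_force: [-2.6, -0.2, 2.9]
width: 0.0385
gripper_force: 60.1
time: 12.18
tcp_pos: [0.6095, 0.2111, 0.2004]
orientation: [0.7, 0.714, -0.0, -0.0]
contact_force: [-0.0, 0.6, -0.9]
width: 0.0383
gripper_force: 60.2
```

View pics/scene2.png

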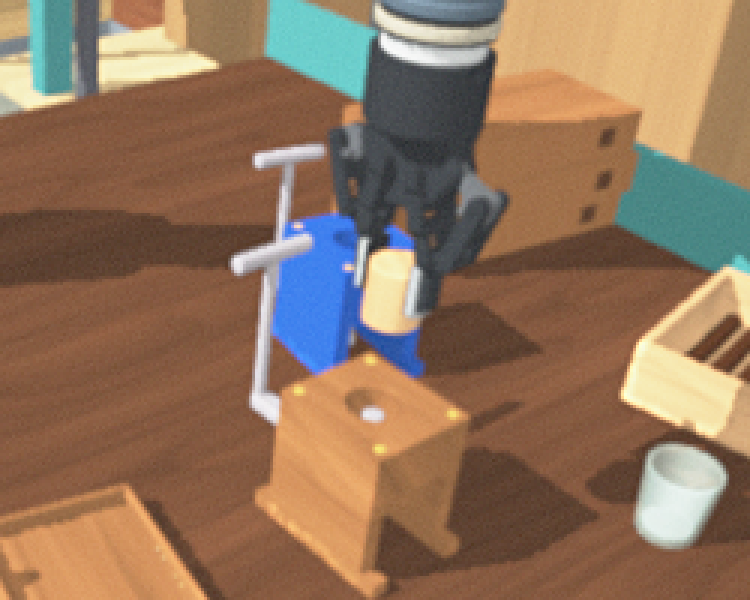

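The plug is held upright in the fingers (crop 390,290), with the knockout rod visible in the empty pocket. Next I carry it over the tray.

```bash
python3 -m crank '[{"tx":-0.91,"ty":-0.264,"tz":0,"spin":0},{"tx":-0.91,"ty":-0.264,"tz":0,"spin":0},{"tx":-0.91,"ty":-0.264,"tz":0,"spin":0},{"tx":-0.91,"ty":-0.264,"tz":0,"spin":0},{"tx":-0.91,"ty":-0.264,"tz":0,"spin":0},{"tx":-0.91,"ty":-0.264,"tz":0,"spin":0},{"tx":-0.91,"ty":-0.264,"tz":0,"spin":0},{"tx":-0.91,"ty":-0.264,"tz":0,"spin":0},{"tx":-0.91,"ty":-0.264,"tz":0,"spin":0.55},{"tx":0,"ty":0,"tz":0,"spin":0.55},{"tx":0,"ty":0,"tz":0,"spin":0},{"tx":0,"ty":0,"tz":0,"spin":0}]'
python3 -m crank '[{"tx":0,"ty":0,"tz":1,"spin":0},{"tx":0,"ty":0,"tz":1,"spin":0},{"tx":0,"ty":0,"tz":1,"spin":0},{"tx":0,"ty":0,"tz":1,"spin":0},{"tx":0,"ty":0,"tz":1,"spin":0},{"tx":0,"ty":0,"tz":1,"spin":0},{"tx":0,"ty":0,"tz":0.4,"spin":0},{"tx":0,"ty":0,"tz":0,"spin":0},{"tx":0,"ty":0,"tz":0,"spin":0}]'
python3 - <<'E'
from m import *
s=eyes.snapshot('scene'); cv2.imwrite('pics/scene3.png',s['color'][130:330,150:400].repeat(3,0).repeat(3,1))
E
```

```text
time: 13.72
tcp_pos: [0.5544, 0.0054, 0.2007]
orientation: [0.765, 0.644, 0.0, -0.0]
contact_force: [-0.6, 0.8, -0.9]
width: 0.0381
gripper_force: 60.1
time: 14.85
tcp_pos: [0.5551, 0.0053, 0.0417]
orientation: [0.766, 0.643, 0.001, 0.0]
contact_force: [-0.3, -0.5, 0.2]
width: 0.0389
gripper_force: 60.2
```

View pics/scene3.png

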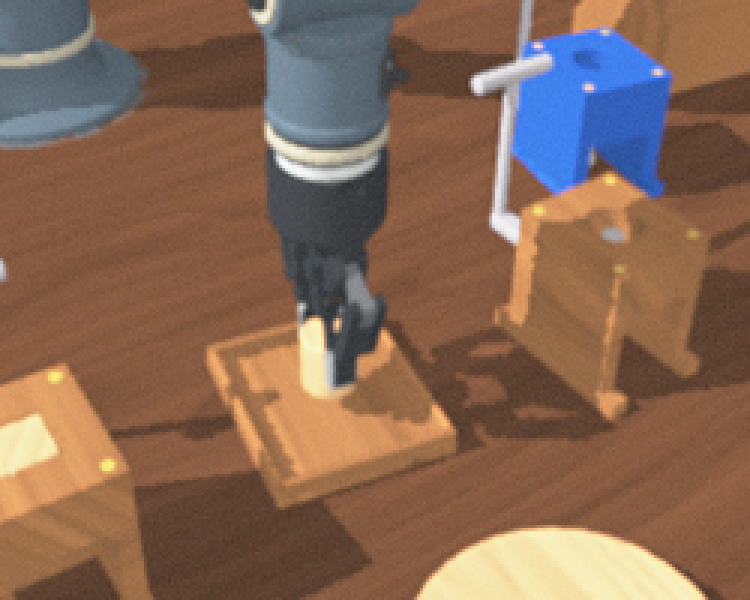

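The plug (325,360) hangs upright over the middle of the tray; now the last 20 mm, slowly.

```bash
python3 -m crank '[{"tx":0,"ty":0,"tz":0.35,"spin":0},{"tx":0,"ty":0,"tz":0.25,"spin":0},{"tx":0,"ty":0,"tz":0.1,"spin":0},{"tx":0,"ty":0,"tz":0.06,"spin":0},{"tx":0,"ty":0,"tz":0,"spin":0},{"tx":0,"ty":0,"tz":0,"spin":0},{"tx":0,"ty":0,"tz":0,"spin":0}]'
```

```text
time: 15.78
tcp_pos: [0.5545, 0.0053, 0.0219]
orientation: [0.766, 0.643, 0.0, 0.0]
contact_force: [-0.6, -0.1, -0.8]
width: 0.0383
gripper_force: 60.2
```

```bash
python3 -m crank '[{"tx":0,"ty":0,"tz":0.04,"spin":0},{"tx":0,"ty":0,"tz":0,"spin":0},{"tx":0,"ty":0,"tz":0,"spin":0}]'
```

```text
time: 16.15
tcp_pos: [0.5543, 0.0053, 0.0207]
orientation: [0.766, 0.643, -0.0, -0.0]
contact_force: [1.2, -0.1, 0.1]
width: 0.0387
gripper_force: 60.2
```

```bash
python3 -m crank '[{"tx":0,"ty":0,"tz":0.04,"spin":0},{"tx":0,"ty":0,"tz":0,"spin":0},{"tx":0,"ty":0,"tz":0,"spin":0}]'
```

```text
time: 16.52
tcp_pos: [0.5545, 0.0053, 0.0203]
orientation: [0.766, 0.643, 0.0, -0.0]
contact_force: [-2.4, -0.4, 5.4]
width: 0.0383
gripper_force: 60.8
```

```bash
python3 -m crank '[{"tx":0,"ty":0,"tz":0.03,"spin":0},{"tx":0,"ty":0,"tz":0,"spin":0},{"tx":0,"ty":0,"tz":0,"spin":0}]'
```

```text
time: 16.9
tcp_pos: [0.5545, 0.0052, 0.0203]
orientation: [0.766, 0.643, 0.0, -0.0]
contact_force: [-5.0, 0.4, 11.8]
width: 0.0383
gripper_force: 61.6
```

Contact with the floor shows in the force. I'll release partly, wait, then rise.

```bash
python3 -m crank '[{"tx":0,"ty":0,"tz":-0.03,"spin":0},{"tx":0,"ty":0,"tz":0,"spin":0},{"tx":0,"ty":0,"tz":0,"spin":0},{"tx":0,"ty":0,"tz":0,"spin":0},{"tx":0,"ty":0,"tz":0,"spin":0},{"tx":0,"ty":0,"tz":-0.4,"spin":0},{"tx":0,"ty":0,"tz":-1,"spin":0},{"tx":0,"ty":0,"tz":-1,"spin":0},{"tx":0,"ty":0,"tz":-1,"spin":0},{"tx":0,"ty":0,"tz":-1,"spin":0},{"tx":0,"ty":0,"tz":-1,"spin":0},{"tx":0,"ty":0,"tz":0,"spin":0}]' 0.7
python3 - <<'E'
from m import *
s=eyes.snapshot('scene'); cv2.imwrite('pics/scene4.png',s['color'][130:330,110:360].repeat(3,0).repeat(3,1)); W,c=cloud(s)
m=sel(W,(0.5545,0.005),.04,.025,.06); p=W[m]; print(p.mean(0),p.max(0)); t=p[p[:,2]>.045]; print('top',t.mean(0),np.ptp(t,0))
print(spotter.landmark_of('square_mould_handle','scene')[:1])
E
```

```text
time: 18.4
tcp_pos: [0.5558, 0.0052, 0.1572]
orientation: [0.766, 0.643, 0.002, 0.001]
contact_force: [-0.5, -0.6, -0.9]
width: 0.0727
gripper_force: 0.0
[0.5609 0.0021 0.0432] [0.5766 0.0252 0.0506]
top [0.5564 0.0047 0.0481] [0.039  0.04   0.0052]
[{'position': [129.9, 225.3], 'conf': 0.75}]
```

View pics/scene4.png

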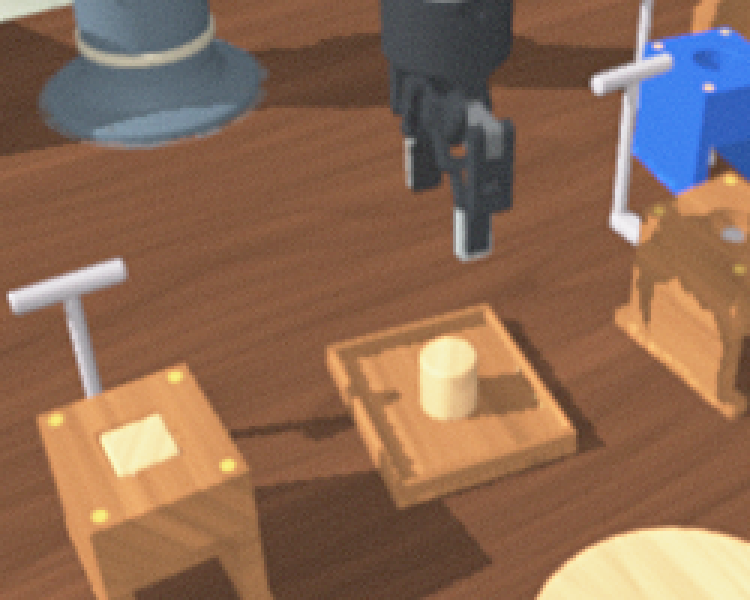

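The plug (448,378) stands upright, free, in the middle of the tray, its top at z≈0.05 as it should be. The square handle hasn't moved, so I'm handing in.

```bash
python3 -c "from plant import robot; print(robot.job_done())"
```

```text
the job is handed in; nothing more can be done
None
```

I raised the round block's handle about 36 mm, stood the plug upright near the centre of the tray, never touched the square block's handle, and handed the job in at about 18.5 s; no verdict was returned.

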